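# Rack the lint screen and slide the rack to the drying mat

## Robot

A 6-joint arm with a two-finger parallel gripper is mounted at the origin on the work surface. World frame = base frame: x ahead of the robot, y to its left, z up, the work surface at z = 0. Lengths are in mm, angles in rad, forces in N, time in s.
With the tool pointing down it reaches from about 325 to 900 mm from the base axis. Payload 6.1 kg.
Tool frame: the origin (TCP) lies between the finger pads; the fingertips stand ctrl.nose_length ahead of it and the grasp point (between the pads) lies 2 mm behind it (ctrl.nose_length is the distance from the TCP to the fingertips, in mm); z points along the fingers, y is the line along which they close (so a half turn about z gives the same grasp; the last joint's range is limited). The gripper opens to 87 mm and grips with 3 to 60 N. Pads are 19 mm wide; open, the fingers measure 117 mm over their backs; the gripper's body (75 mm by 190 mm) begins 51 mm behind the grasp point.
Start: joints at [1.064, 0.22, 1.526, -0, 1.395, -0.126], TCP at [232.287, 580.223, 239.538] pointing down, gripper open.
Joint ranges: [-2.98, 2.98], [-0.91, 2.08], [0.09, 2.57], [-1.24, 4.39], [0.2, 2.65], [-2.68, 2.68]. Speed limits (rad/s): [2.57, 2.57, 3.01, 3.14, 3.14, 3.14].

## Interface

Orientations are given as [roll, pitch, yaw] about the fixed x, y, z axes, in that order (R = Rz(yaw) Ry(pitch) Rx(roll)).
In Python, from bench import ctrl gives the robot as it stands.
- The arm moves only by the tool move_arm, never from a script. Its argument "steps" is a list of rows, each an object with "offset": the shift along the world's x, y, z as a fraction of full scale, a list of three; "rotation": the turn, a rotation vector about the world's x, y, z as a fraction of full scale, a list of three; "hand": the opening, from 0 (shut) to 1 (fully open). A call has exactly 10 rows; each row shifts and turns the commanded pose from where the row before left it; what a row does not reach is not made up. Full scale, the value 1, is 4 cm for a shift and 2 pi rad for a turn. A row lasts 1/10 s, in which the tool goes at most 50 mm and 8.59 degrees, less where a joint would pass 70% of its speed; a pose out of reach is approached as far as the arm can. A call with a number of a shift or a turn outside -1 to 1 is refused whole. A call with a gripper value outside its range is refused whole. The fingers move at their own pace and stop on an object; "newtons" is the grip in N (left out, the last holds). Time passes only in rows, so rows that do not move let the fingers close, or fill a call up. It gives the time, the measured TCP pose, the force, the opening and the grip force at its end, in the units of the state.
- ctrl.get_state(): the state, without advancing time (a new reading comes with each control period).
- ctrl.camera(name): name is "side" or "top"; returns the picture (480x640x3 uint8, blue, green, red); there is no depth.
- ctrl.camera_info(name): a dict with "fx", "fy", "cx", "cy" (pixels), "R" (3x3) and "t" (3): a world point X has camera coordinates R X + t. Camera axes: x right, y down, z forward; pixel columns grow to the right and rows downward; lengths in mm; the calibration is good to about 2 mm. A picture is of the moment at which its call begins. camera_info takes no time and is no camera call.
- ctrl.finish_job(): hands the job in; it is judged then, once.
The state is a dict: "time_s": time; "qpos": joint angles; "qd": joint speeds; "joint_efforts": joint torques, N m; "tool_pos": TCP position; "orientation": TCP orientation; "contact_force": force on the tool from outside, world axes, zero at the start; "torque": the same for the moment, N m; "finger_gap": finger opening in mm; "gripper_force": force on a finger pad.
Only numpy, scipy, OpenCV 4.12 (cv2) and the standard library are available. Lean on these libraries where they do the work, as an engineer would, in place of code of your own. Each camera call takes 0.05 s, during which the arm holds its last target. There are 200 camera calls.

## Task

The blue-tongued lint screen lying on the worktop has to dry in the wire rack with the green-tongued one. First prop it up against the drawer fronts of the low oak box, tongue uppermost, and let go; then take it afresh and stand it upright, tongue up, in an empty gap of the rack, without dropping it. Then slide the loaded rack along the worktop, without lifting or tipping it, until the whole rack is on the dark mat in front of the fan, both screens still standing in it and the other things on the worktop left alone.

Things in the scene. Friction and masses are not known exactly. Their poses are not given: they have to be found in the camera images.
- lint_screen: Dryer lint screen, 0.12 kg: white frame 140 x 110 x 12 mm with grey mesh and, on the middle of one short side, a blue grip tongue 48 long, 40 wide, 12 thick. Origin at the centre of the frame's underside; x towards the tongue (frame x = -70 to 70, tongue 70 to 118 mm), y across, z through the thickness (0 to 12). It starts lying flat, z up.
- lint_screen_foot (a point): Middle of the blue-tongued screen's lower short edge (the end away from the tongue), at (-70, 0, 6) mm in its frame.
- lint_screen_grip (a point): Middle of the blue tongue, at (94, 0, 6) mm in the screen's frame.
- clean_screen: Dryer lint screen, 0.12 kg: white frame 140 x 110 x 12 mm with grey mesh and, on the middle of one short side, a green grip tongue 48 long, 40 wide, 12 thick. Origin at the centre of the frame's underside; x towards the tongue (frame x = -70 to 70, tongue 70 to 118 mm), y across, z through the thickness (0 to 12). Stands in the rack, in the gap at rack x = -46.
- clean_screen_foot (a point): Middle of the green-tongued screen's lower short edge, at (-70, 0, 6) mm in its frame.
- rack: Loose drying rack, about 0.7 kg: white tray 200 x 200 mm, rim 25 mm high, 5 mm thick, with 8 upright hoops of 6 mm steel wire that rise to 65 mm above the worktop and span y = -38 to 38 mm. Between them are 7 gaps, 17 mm wide, centred at rack x = -69, -46, -23, 0, 23, 46, 69 mm; a screen stands in one with its width along rack y. Origin: centre of the underside. Loaded, it slides at 4 to 9 N.
- rack_slots (a point): Centre of the rack's tray floor (5 mm above its underside), axes as the rack's.
- corner_a (a point): Bottom outer corner of the rack at rack (+100, +100, 0) mm.
- corner_b (a point): Bottom outer corner of the rack at (-100, +100, 0) mm.
- corner_c (a point): Bottom outer corner of the rack at (-100, -100, 0) mm.
- corner_d (a point): Bottom outer corner of the rack at (+100, -100, 0) mm.
- mat: Dark ribbed square drying mat, 260 x 260 mm, 1 mm thin: things slide on to it without a step. Fixed. Origin at its centre, x and y along its sides.
- oak_box: Low oak drawer unit, fixed: 300 long (x), 160 deep (y), 100 mm high. Origin at the centre of its underside, z up; its upright drawer fronts lie at its y = -80 mm and face its -y, towards the middle of the worktop. A screen with its foot 60 to 75 mm out from them leans on the upper front edge, its tongue above the top.
- detergent: Blue detergent bottle, 70 mm across, 190 mm tall, loose. Origin under its centre. To be left alone.
- softener: White softener bottle with green label, 64 mm across, 170 mm tall, loose. Origin under its centre. To be left alone.
- stain_tub: White tub with red lid, 80 mm across, 100 mm tall, loose. Origin under its centre. To be left alone.
- dosing_cup: Orange dosing cup, 64 mm across, 55 mm tall, loose. Origin under its centre. To be left alone.
- brush: Flat lint brush with a wooden handle and grey head, lying on the worktop, loose. To be left alone.
- peg_basket: Small wooden box of clothes pegs, 90 x 130 x 60 mm, loose. Origin under its centre. To be left alone.
Not all that is in view belongs to the job. Leave any yellow look-alike of the clean_screen alone.

How it is judged:
By the outcome, as a careful person would: the job done as asked, in the order asked, and still so for the second after the job is handed in, with the robot touching nothing.
It also fails if it takes over 72 s, if anything falls off the work surface, if the arm or the gripper's body presses on something with over 40 N, if the wrist force passes 120 N, or if a joint passes its speed limit or range.

## Working session

There is one attempt and no reset: what is moved stays moved. The work goes in short steps, Python scripts to look and compute and a tool call to move; the robot and the scene stay as the last step left them, time stands still between calls to the robot, and variables do not carry over. Pictures are saved under pics/ and viewed, at most 10 in all, crops included, and the job is handed in when it is done.

Besides the shell and the picture viewer there is one more tool, called after ">>>" as name(argument=value, ...) on one line, values as JSON. move_arm: Moves the arm, as the interface text tells. Its arguments: {"type":"object","properties":{"steps":{"type":"array"},"newtons":{"type":"number"}},"required":["steps"]}

```bash
mkdir -p pics; ls
python3 - <<'E'
from bench import ctrl
import cv2
for n in("top","side"):
    cv2.imwrite(f"pics/{n}0.png",ctrl.camera(n)); i=ctrl.camera_info(n); print(n,i)
print(ctrl.nose_length, ctrl.get_state())
E
```

```text
pics
top {'fx': 536.6605248227503, 'fy': 536.6605248227503, 'cx': 319.67074623877323, 'cy': 232.0012539657216, 'R': array([[-0.01147285, -0.99978196,  0.01744751],
       [-0.99268418,  0.00929058, -0.1203819 ],
       [ 0.12019355, -0.01870099, -0.99257432]]), 't': array([  84.28218424,  504.08619867, 1477.70345089])}
side {'fx': 623.6455531492014, 'fy': 623.6455531492014, 'cx': 321.79883167325835, 'cy': 242.394393379938, 'R': array([[ 0.99799093, -0.06303672, -0.00636141],
       [-0.04940388, -0.7114113 , -0.70103724],
       [ 0.03966551,  0.69994309, -0.71309629]]), 't': array([-490.69580113,  129.24280658, 1294.3600445 ])}
17.0 {'time_s': 0.1, 'qpos': array([ 1.06390249e+00,  2.21169463e-01,  1.52750784e+00,  7.44343500e-06,
        1.39467202e+00, -1.26112008e-01]), 'qd': array([ 0.00036456, -0.00400441, -0.00222452, -0.00096914, -0.00063649,
       -0.0007956 ]), 'joint_efforts': array([ 4.53938965e-04, -4.95946670e+01, -3.88517582e+01,  7.02301087e-02,
        5.15540445e-02,  9.99885913e-06]), 'tool_pos': array([232.02959122, 579.76656881, 238.52696203]), 'orientation': array([-3.13985086e+00, -2.28217801e-04,  2.76080932e+00]), 'contact_force': array([ 0.15721775, -0.26747568, -0.33541181]), 'torque': array([-0.03585071, -0.00782226, -0.04462166]), 'gripper_force': 0.0, 'finger_gap': 87.31492735281525}
```

View pics/top0.png

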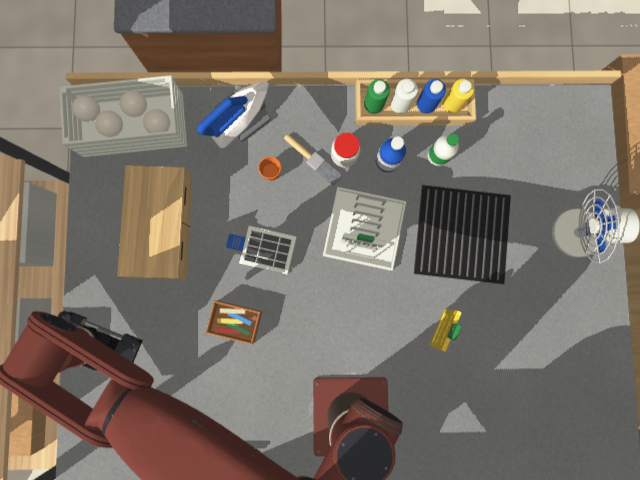

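View pics/side0.png

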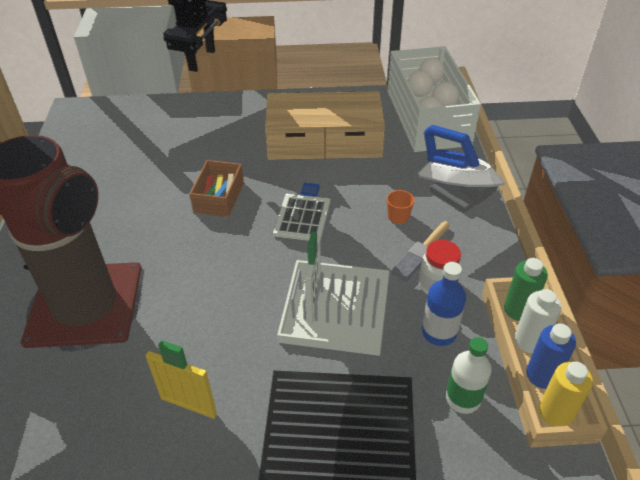

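Run:
```python
import cv2
a=cv2.imread("pics/top0.png")
cv2.imwrite("pics/cA.png",cv2.resize(a[160:290,110:310],None,fx=4,fy=4,interpolation=cv2.INTER_CUBIC))
cv2.imwrite("pics/cB.png",cv2.resize(a[170:290,315:515],None,fx=4,fy=4,interpolation=cv2.INTER_CUBIC))
```

```text
(no output)
```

View pics/cA.png

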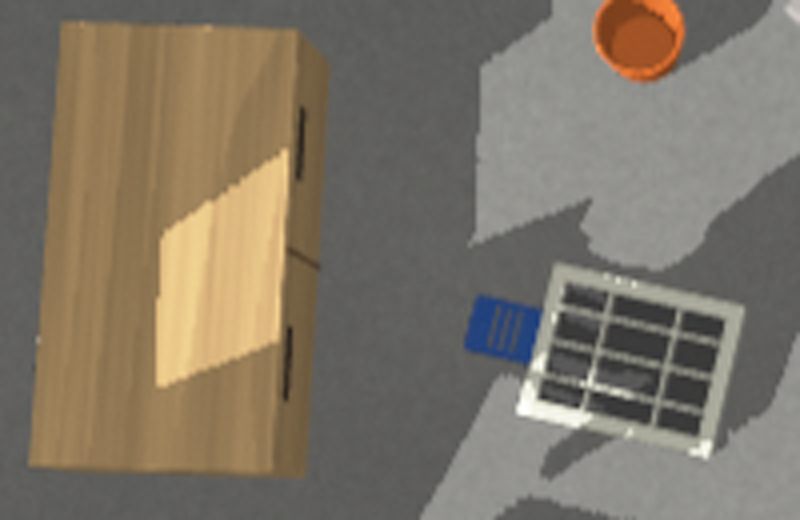

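View pics/cB.png

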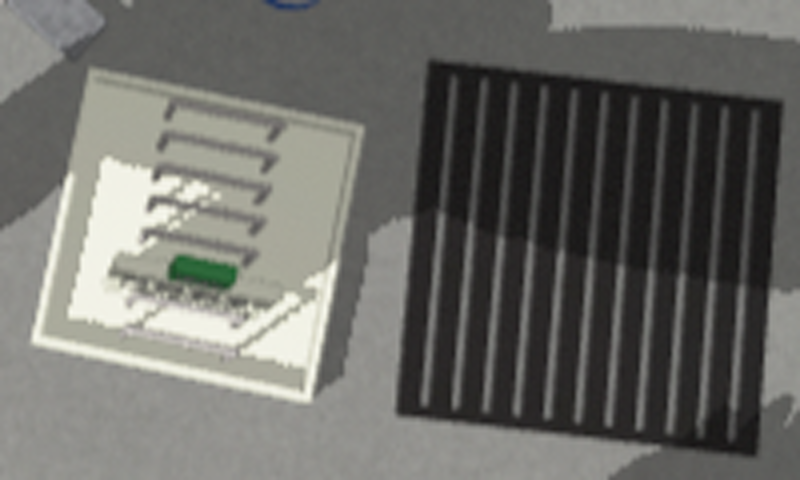

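```bash
cat > h.py <<'E'
import numpy as np
from bench import ctrl
def pix(n,p,z):
    i=ctrl.camera_info(n);R=i["R"];t=i["t"]
    d=R.T@np.array([(p[0]-i["cx"])/i["fx"],(p[1]-i["cy"])/i["fy"],1]);c=-R.T@t
    return c+d*(z-c[2])/d[2]
def proj(n,X):
    i=ctrl.camera_info(n);c=i["R"]@np.array(X,float)+i["t"]
    return c[0]/c[2]*i["fx"]+i["cx"],c[1]/c[2]*i["fy"]+i["cy"]
E
python3 - <<'E'
from h import *
np.set_printoptions(precision=1,suppress=True)
def fit(name,pts,off,z,size):
    P=np.array([pix("top",(x/4+off[0]-.4,y/4+off[1]-.4),z) for x,y in pts])[:,:2]
    # pts clockwise from top-left image
    e=np.roll(P,-1,0)-P
    print(name,"c",P.mean(0),"sides",np.linalg.norm(e,axis=1),"yaws",np.degrees(np.arctan2(e[:,1],e[:,0])),"\n",P.tolist() if 0 else P)
A=(110,160);B=(315,170)
fit("screen",[(556,263),(745,305),(710,459),(517,414)],A,12,0)
fit("tongue",[(477,294),(540,307),(528,363),(465,351)],A,12,0)
fit("box",[(61,22),(298,30),(272,475),(29,466)],A,100,0)
fit("rack",[(90,68),(363,127),(311,403),(33,345)],B,25,0)
fit("mat",[(429,61),(782,100),(757,456),(397,414)],B,1,0)
fit("green",[(172,256),(237,264),(235,287),(169,279)],B,198,0)
fit("basket",[(217*4-440,302*4-640),(261*4-440,309*4-640),(253*4-440,342*4-640),(207*4-440,331*4-640)],A,60,0)
print("cup",pix("top",(270,165),55),"tub",pix("top",(346,147),100),"det",pix("top",(396,147),190),"soft",pix("top",(449,140),170))
E
```

```text
screen c [458.4 226.4] sides [137.5 111.6 139.5 110.3] yaws [-103.1  166.9   76.3  -14.1] 
 [[528.  280.3]
 [496.7 146.4]
 [388.  171.7]
 [421.  307.2]]
tongue c [481.5 317.9] sides [45.6 40.5 45.3 41.2] yaws [-102.3  168.3   78.6  -11.3] 
 [[506.4 336.1]
 [496.7 291.5]
 [457.  299.7]
 [465.9 344.1]]
box c [530.3 530.4] sides [159.6 300.1 159.6 299.1] yaws [-92.4 177.8  87.3  -2.2] 
 [[683.3 604.4]
 [676.7 445. ]
 [376.8 456.5]
 [384.5 615.8]]
rack c [515.  -47.7] sides [198.7 200.2 198.8 201.9] yaws [-102.9  167.7   77.6  -12.3] 
 [[ 635.3   27.8]
 [ 591.1 -165.9]
 [ 395.4 -123.4]
 [ 438.1   70.8]]
mat c [ 500.  -332.1] sides [258.2 259.1 258.1 257.4] yaws [-96.9 172.9  82.7  -7.1] 
 [[ 643.5 -219.8]
 [ 612.7 -476.1]
 [ 355.6 -444.2]
 [ 388.1 -188.1]]
green c [469.7 -31.7] sides [40.9 14.5 41.4 14.6] yaws [-97.6 173.7  82.5  -8.5] 
 [[479.7 -12.4]
 [474.2 -52.9]
 [459.8 -51.3]
 [465.2 -10.2]]
basket c [263.5 312.6] sides [120.3  89.9 127.   81.1] yaws [-99.6 166.3  76.1 -18.6] 
 [[314.6 360.1]
 [294.4 241.5]
 [207.1 262.7]
 [237.7 386. ]]
cup [692.1 216.4  55. ] tub [729.6   5.7 100. ] det [ 703.2 -116.2  190. ] soft [ 726.7 -258.8  170. ]
```

>>> move_arm(steps=[{"offset":[0.62,-0.655,-0.37],"rotation":[0,0,-0.0227],"hand":1},{"offset":[0.62,-0.655,-0.37],"rotation":[0,0,-0.0227],"hand":1},{"offset":[0.62,-0.655,-0.37],"rotation":[0,0,-0.0227],"hand":1},{"offset":[0.62,-0.655,-0.37],"rotation":[0,0,-0.0227],"hand":1},{"offset":[0.62,-0.655,-0.37],"rotation":[0,0,-0.0227],"hand":1},{"offset":[0.62,-0.655,-0.37],"rotation":[0,0,-0.0227],"hand":1},{"offset":[0.62,-0.655,-0.37],"rotation":[0,0,-0.0227],"hand":1},{"offset":[0.62,-0.655,-0.37],"rotation":[0,0,-0.0227],"hand":1},{"offset":[0.62,-0.655,-0.37],"rotation":[0,0,-0.0227],"hand":1},{"offset":[0.62,-0.655,-0.37],"rotation":[0,0,-0.0227],"hand":1}])

```text
time_s: 1.1
tool_pos: [480.8, 316.9, 90.6]
orientation: [-3.141, 0.0, 1.329]
contact_force: [-0.1, 0.8, -0.2]
finger_gap: 87.1
gripper_force: 0.0
```

>>> move_arm(steps=[{"offset":[0,0,-0.4],"rotation":[0,0,0],"hand":1},{"offset":[0,0.01,-0.4],"rotation":[0,0,0.0005],"hand":1},{"offset":[0,0.01,-0.4],"rotation":[0,0,0],"hand":0.7},{"offset":[0,0,-0.35],"rotation":[0,0,0],"hand":0.7},{"offset":[0,0,-0.2],"rotation":[0,0,0],"hand":0.6},{"offset":[0,0,-0.05],"rotation":[0,0,0],"hand":0.6},{"offset":[0,0,0],"rotation":[0,0,0],"hand":0.2},{"offset":[0,0,0],"rotation":[0,0,0],"hand":0.2},{"offset":[0,0,0],"rotation":[0,0,0],"hand":0.2},{"offset":[0,0,0],"rotation":[0,0,0],"hand":0.2}], newtons=25)

```text
time_s: 2.1
tool_pos: [481.0, 319.4, 20.4]
orientation: [3.14, -0.001, 1.338]
contact_force: [0.4, 0.7, 1.0]
finger_gap: 39.6
gripper_force: 25.0
```

Run:
```python
from h import *
np.set_printoptions(precision=3,suppress=True)
from scipy.spatial.transform import Rotation as Ro
s=ctrl.get_state(); print(s["qpos"],s["tool_pos"],s["orientation"],s["finger_gap"],s["gripper_force"])
# wrist feasibility
def wr(q1,phi,R):
    M=(Ro.from_euler('z',q1)*Ro.from_euler('y',phi)).inv()*R*Ro.from_euler('z',-np.pi/2)
    e=M.as_euler('ZYZ'); return [e,[(e[0]+2*np.pi)%(2*np.pi)-np.pi,-e[1],(e[2]+2*np.pi)%(2*np.pi)-np.pi]]
q=s["qpos"]; print("check",wr(q[0],q[1]+q[2],Ro.from_euler('xyz',s["orientation"]))[0], q[3:])
b=np.radians(-2.4); th=np.radians(56)
by=np.array([-np.sin(b),np.cos(b),0]); up=np.array([0,0,1.])
sx=by*np.cos(th)+up*np.sin(th); sz=-by*np.sin(th)+up*np.cos(th); sy=np.cross(sz,sx)
def RR(y,z): return Ro.from_matrix(np.c_[np.cross(y,z),y,z])
rx=np.array([np.cos(np.radians(-12.4)),np.sin(np.radians(-12.4)),0])
for nm,R,q1s in [("lean",RR(sy,-sz),.75),("lean-",RR(-sy,-sz),.75),("regr",RR(sz,-sx),.75),("regr-",RR(-sz,-sx),.75),("rack",RR(rx,-up),-.08),("rack-",RR(-rx,-up),-.08)]:
    for phi in (1.4,1.7,2.0): print(nm,phi,wr(q1s,phi,R)[0],R.as_euler('xyz'))
```

```text
[0.45  0.364 1.8   0.    0.976 0.683] [480.955 319.414  20.424] [ 3.14  -0.001  1.338] 39.58874715236276 24.9904802441597
check [0.    0.976 0.683] [0.    0.976 0.683]
lean 1.4 [ 0.73   1.063 -2.485] [-3.142  0.977 -1.613]
lean 1.7 [ 0.883  0.854 -2.75 ] [-3.142  0.977 -1.613]
lean 2.0 [ 1.147  0.693 -3.115] [-3.142  0.977 -1.613]
lean- 1.4 [0.73  1.063 0.656] [ 3.142 -0.977  1.529]
lean- 1.7 [0.883 0.854 0.392] [ 3.142 -0.977  1.529]
lean- 2.0 [1.147 0.693 0.026] [ 3.142 -0.977  1.529]
regr 1.4 [-0.483  2.133  2.183] [ 2.548  0.    -0.042]
regr 1.7 [-0.423  1.863  2.327] [ 2.548  0.    -0.042]
regr 2.0 [-0.404  1.588  2.449] [ 2.548  0.    -0.042]
regr- 1.4 [-0.483  2.133 -0.958] [-2.548  0.     3.1  ]
regr- 1.7 [-0.423  1.863 -0.815] [-2.548  0.     3.1  ]
regr- 2.0 [-0.404  1.588 -0.693] [-2.548  0.     3.1  ]
rack 1.4 [0.    1.742 0.136] [3.142 0.    1.354]
rack 1.7 [0.    1.442 0.136] [3.142 0.    1.354]
rack 2.0 [0.    1.142 0.136] [3.142 0.    1.354]
rack- 1.4 [ 0.     1.742 -3.005] [-3.142  0.    -1.787]
rack- 1.7 [ 0.     1.442 -3.005] [-3.142  0.    -1.787]
rack- 2.0 [ 0.     1.142 -3.005] [-3.142  0.    -1.787]
```

```bash
cat >> h.py <<'E'
from scipy.spatial.transform import Rotation as Ro
def RR(y,z): return Ro.from_matrix(np.c_[np.cross(y,z),y,z])
def turn(R,n):
    "per-row rotation (full-scale units) from present orientation to R in n rows"
    s=ctrl.get_state(); v=(R*Ro.from_euler('xyz',s["orientation"]).inv()).as_rotvec()
    return np.degrees(np.linalg.norm(v))/n, v/n/(2*np.pi)
up=np.array([0,0,1.]); b=np.radians(-2.3); by=np.array([-np.sin(b),np.cos(b),0])
def lean(deg):
    t=np.radians(deg); sx=by*np.cos(t)+up*np.sin(t); sz=-by*np.sin(t)+up*np.cos(t)
    return sx,np.cross(sz,sx),sz
E
python3 - <<'E'
from h import *
sx,sy,sz=lean(58.2); print(sx,sz,turn(RR(-sy,-sz),9))
E
```

```text
[0.02114768 0.52653128 0.84989269] [-0.03410772 -0.84920802  0.5269558 ] (np.float64(6.565493249220777), array([ 0.01780267, -0.00242821,  0.00312643]))
```

>>> move_arm(steps=[{"offset":[0,0,0.75],"rotation":[0,0,0],"hand":0.2},{"offset":[0,0.3,0.45],"rotation":[0.0178,-0.0024,0.0031],"hand":0.2},{"offset":[0,0.3,0.45],"rotation":[0.0178,-0.0024,0.0031],"hand":0.2},{"offset":[0,0.3,0.45],"rotation":[0.0178,-0.0024,0.0031],"hand":0.2},{"offset":[0,0.3,0.45],"rotation":[0.0178,-0.0024,0.0031],"hand":0.2},{"offset":[0,0.3,0.4],"rotation":[0.0178,-0.0024,0.0031],"hand":0.2},{"offset":[0,0.3,0.35],"rotation":[0.0178,-0.0024,0.0031],"hand":0.2},{"offset":[0,0.35,0.35],"rotation":[0.0178,-0.0024,0.0031],"hand":0.2},{"offset":[0,0.35,0.35],"rotation":[0.0178,-0.0024,0.0031],"hand":0.2},{"offset":[0,0.35,0.35],"rotation":[0.0178,-0.0024,0.0031],"hand":0.2}])

```text
time_s: 3.1
tool_pos: [480.8, 433.0, 194.9]
orientation: [3.141, -1.019, 1.531]
contact_force: [-0.7, 1.3, -1.4]
finger_gap: 39.8
gripper_force: 25.0
```

Run:
```python
from h import *
import cv2
sx,sy,sz=lean(58.2); print(turn(RR(-sy,-sz),1)); s=ctrl.get_state(); print(s["tool_pos"],s["qpos"])
T=s["tool_pos"]; 
for n,r in (("foot",T-165.7*sx-20.4*sz),):print(n,r)
a=ctrl.camera("side"); cv2.imwrite("pics/s1.png",cv2.resize(a[60:300,180:500],None,fx=2.5,fy=2.5))
```

```text
(np.float64(0.16318010027156907), array([-4.50706266e-04,  2.91093614e-05, -3.84383024e-05]))
[480.80151062 432.99321007 194.85254794] [ 0.16106938  0.16004924  2.0089993   1.18615691  1.1197719  -0.45191802]
foot [477.99313736 363.07082093  43.27543048]
```

View pics/s1.png

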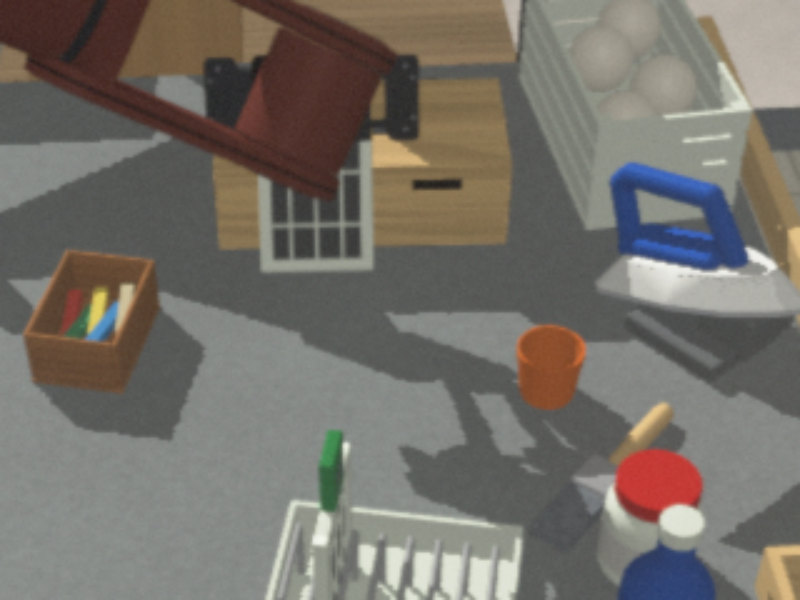

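>>> move_arm(steps=[{"offset":[0,0.1,-0.2],"rotation":[0,0,0],"hand":0.2},{"offset":[0,0.1,-0.2],"rotation":[0,0,0],"hand":0.2},{"offset":[0,0.1,-0.2],"rotation":[0,0,0],"hand":0.2},{"offset":[0,0.1,-0.2],"rotation":[0,0,0],"hand":0.2},{"offset":[0,0.1,-0.1],"rotation":[0,0,0],"hand":0.2},{"offset":[0,0,-0.06],"rotation":[0,0,0],"hand":0.2},{"offset":[0,0,-0.03],"rotation":[0,0,0],"hand":0.2},{"offset":[0,0,0],"rotation":[0,0,0],"hand":0.2},{"offset":[0,0,0],"rotation":[0,0,0],"hand":0.2},{"offset":[0,0,0],"rotation":[0,0,0],"hand":0.2}])

```text
time_s: 4.15
tool_pos: [480.6, 452.9, 154.3]
orientation: [-3.138, -1.014, 1.528]
contact_force: [-0.3, 0.3, -0.9]
finger_gap: 39.3
gripper_force: 25.0
```

Run:
```python
from h import *
import cv2
sx,sy,sz=lean(58.2); s=ctrl.get_state(); T=s["tool_pos"]; print(s["contact_force"],T)
C=T-165.7*sx-20.4*sz; print(C)
for e in(-55,55): print(proj("side",C+12*sz+e*sy), proj("side",C+e*sy))
a=ctrl.camera("side"); cv2.imwrite("pics/s2.png",cv2.resize(a[100:200,260:360],None,fx=5,fy=5))
```

```text
[-0.30107656  0.31008341 -0.85535005] [480.60421921 452.92362268 154.32192306]
[477.79584596 383.00123354   2.74480561]
(np.float64(328.62119815004695), np.float64(175.96422877809096)) (np.float64(328.4944164045421), np.float64(175.33467357190523))
(np.float64(284.8644914724885), np.float64(176.82152242613694)) (np.float64(285.06071819065517), np.float64(176.18513041198958))
```

View pics/s2.png

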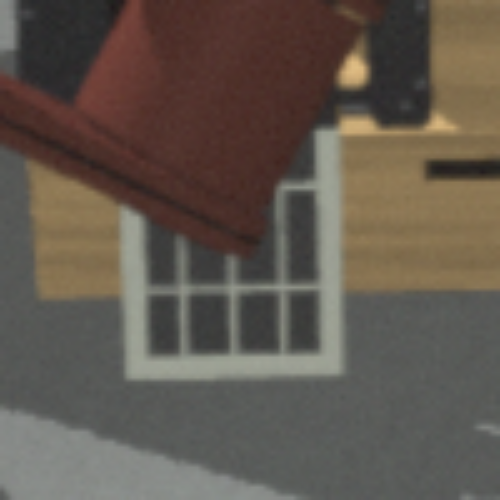

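>>> move_arm(steps=[{"offset":[0,0.06,0],"rotation":[0,0,0],"hand":0.2},{"offset":[0,0.06,0],"rotation":[0,0,0],"hand":0.2},{"offset":[0,0.03,0],"rotation":[0,0,0],"hand":0.2},{"offset":[0,0.03,0],"rotation":[0,0,0],"hand":0.2},{"offset":[0,0,-0.03],"rotation":[0,0,0],"hand":0.2},{"offset":[0,0,-0.03],"rotation":[0,0,0],"hand":0.2},{"offset":[0,0,0],"rotation":[0,0,0],"hand":0.2},{"offset":[0,0,0],"rotation":[0,0,0],"hand":0.2},{"offset":[0,0,0],"rotation":[0,0,0],"hand":0.2},{"offset":[0,0,0],"rotation":[0,0,0],"hand":0.2}])

```text
time_s: 5.2
tool_pos: [480.4, 460.4, 151.9]
orientation: [-3.137, -1.015, 1.527]
contact_force: [-0.9, 1.9, 2.0]
finger_gap: 39.7
gripper_force: 25.0
```

>>> move_arm(steps=[{"offset":[0,0,0],"rotation":[0,0,0],"hand":0.6},{"offset":[0,0,0],"rotation":[0,0,0],"hand":0.8},{"offset":[0,0,0],"rotation":[0,0,0],"hand":0.8},{"offset":[0,0,0],"rotation":[0,0,0],"hand":0.8},{"offset":[-0.01,-0.21,0.13],"rotation":[0,0,0],"hand":0.8},{"offset":[-0.017,-0.425,0.263],"rotation":[0,0,0],"hand":0.8},{"offset":[-0.017,-0.425,0.263],"rotation":[0,0,0],"hand":0.8},{"offset":[-0.017,-0.425,0.263],"rotation":[0,0,0],"hand":0.8},{"offset":[-0.017,-0.425,0.263],"rotation":[0,0,0],"hand":0.8},{"offset":[-0.017,-0.425,0.263],"rotation":[0,0,0],"hand":0.8}])

```text
time_s: 6.2
tool_pos: [476.4, 365.6, 210.0]
orientation: [-3.137, -1.014, 1.527]
contact_force: [0.7, -0.2, -0.2]
finger_gap: 69.4
gripper_force: 0.0
```

Run:
```python
from h import *
import cv2
s=ctrl.get_state(); T=s["tool_pos"]; print(T,s["qpos"],s["contact_force"])
a=ctrl.camera("side")[80:200,250:410]; c=ctrl.camera("top")[160:290,110:280]
a=cv2.resize(a,None,fx=5,fy=5,interpolation=2)[:,:]; cv2.imwrite("pics/s3.png",a); cv2.imwrite("pics/t3.png",cv2.resize(c,None,fx=4.5,fy=4.5,interpolation=2))
sx,sy,sz=lean(58.2); C=np.array([477.4,390.6,0])
for n in("side","top"):
  for p in((188,20,12),(188,-20,12),(0,55,12),(0,-55,12)): 
    u=np.array(proj(n,C+p[0]*sx+p[1]*sy+p[2]*sz)); print(n,p,(u-((250,80) if n=="side" else (110,160)))*(5 if n=="side" else 4.5))
```

```text
[476.39252674 365.63758743 210.01265696] [ 0.0231073   0.08383571  2.05566728  1.11317503  1.23600664 -0.46968436] [ 0.72995798 -0.23063176 -0.22875714]
side (188, 20, 12) [232.72898626  95.54472606]
side (188, -20, 12) [314.22517575  94.0648912 ]
side (0, 55, 12) [173.47751886 478.76262092]
side (0, -55, 12) [391.25363108 474.5002111 ]
top (188, 20, 12) [236.03717006 378.97897371]
top (188, -20, 12) [240.57377338 308.51706483]
top (0, 55, 12) [460.55057944 464.17344318]
top (0, -55, 12) [469.73304455 290.48043044]
```

View pics/s3.png

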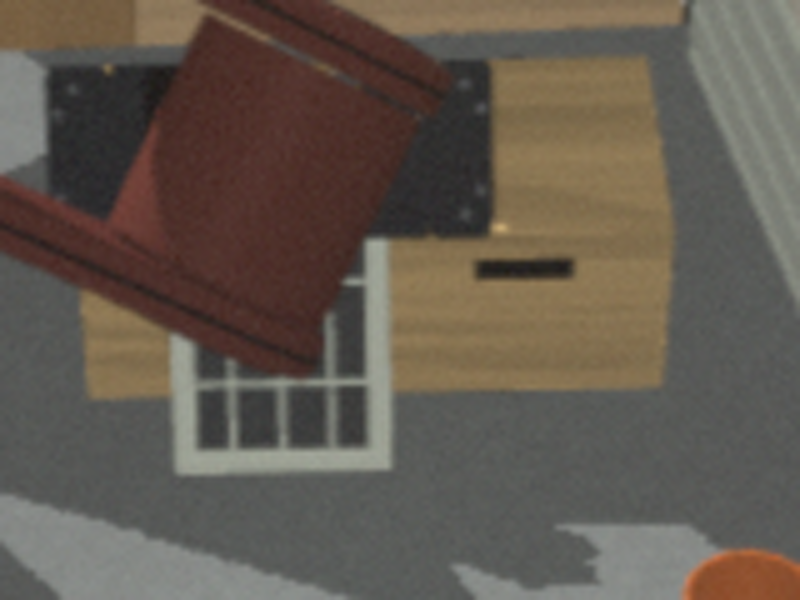

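```bash
cat >> h.py <<'E'
def wr(q1,phi,R):
    M=(Ro.from_euler('z',q1)*Ro.from_euler('y',phi)).inv()*R*Ro.from_euler('z',-np.pi/2)
    return M.as_euler('ZYZ')
E
python3 - <<'E'
from h import *
np.set_printoptions(precision=4,suppress=True)
sx,sy,sz=lean(58.2); s=ctrl.get_state(); R0=Ro.from_euler('xyz',s["orientation"])
for sg in(1,-1):
    R=RR(sg*sz,-sx); v=(R*R0.inv()).as_rotvec(); n=np.degrees(np.linalg.norm(v)); print(sg,n,"per row /15",v/15/2/np.pi, R.as_euler('xyz'))
    for f in np.linspace(0,1,7):
        Rf=Ro.from_rotvec(f*v)*R0; print(round(f,2),wr(.05+.6*f,2.1-.3*f,Rf), Rf.as_matrix()[:,2])
E
```

```text
1 119.87016715253813 per row /15 [-0.0126  0.0047 -0.0177] [ 2.5866  0.     -0.0401]
0.0 [ 1.1132  1.23   -0.4233] [ 0.0359  0.8484 -0.5282]
0.17 [ 0.9455  0.9373 -0.04  ] [ 0.2067  0.6921 -0.6915]
0.33 [0.5761 0.7599 0.5136] [ 0.3129  0.4672 -0.8269]
0.5 [0.1001 0.7923 1.1599] [ 0.342   0.2006 -0.918 ]
0.67 [-0.2304  1.0184  1.6617] [ 0.2904 -0.0756 -0.9539]
0.83 [-0.3847  1.3427  2.006 ] [ 0.1643 -0.3281 -0.9303]
1.0 [-0.4225  1.7048  2.2817] [-0.0211 -0.5265 -0.8499]
-1 120.03341074755265 per row /15 [-0.013  -0.0036  0.0177] [-2.5866  0.      3.1015]
0.0 [ 1.1132  1.23   -0.4233] [ 0.0359  0.8484 -0.5282]
0.17 [ 0.851   1.2836 -0.4434] [-0.1474  0.707  -0.6916]
0.33 [ 0.5905  1.3541 -0.4719] [-0.2722  0.4917 -0.8271]
0.5 [ 0.3343  1.44   -0.5198] [-0.3234  0.2283 -0.9183]
0.67 [ 0.0821  1.5346 -0.5962] [-0.2948 -0.0514 -0.9542]
0.83 [-0.1691  1.6275 -0.7084] [-0.1898 -0.3135 -0.9304]
1.0 [-0.4225  1.7048 -0.8599] [-0.0211 -0.5265 -0.8499]
```

>>> move_arm(steps=[{"offset":[0,-0.1,0.3],"rotation":[-0.0098,-0.0027,0.0133],"hand":0.8},{"offset":[0,0,0.3],"rotation":[-0.0098,-0.0027,0.0133],"hand":0.8},{"offset":[0,0,0.3],"rotation":[-0.0098,-0.0027,0.0133],"hand":0.8},{"offset":[0,0,0.3],"rotation":[-0.0098,-0.0027,0.0133],"hand":0.8},{"offset":[0,0,0.3],"rotation":[-0.0098,-0.0027,0.0133],"hand":0.8},{"offset":[0,0,0.3],"rotation":[-0.0098,-0.0027,0.0133],"hand":0.8},{"offset":[0,0,0.3],"rotation":[-0.0098,-0.0027,0.0133],"hand":0.8},{"offset":[0,0,0.3],"rotation":[-0.0098,-0.0027,0.0133],"hand":0.8},{"offset":[0,0,0.3],"rotation":[-0.0098,-0.0027,0.0133],"hand":0.8},{"offset":[0,0.1,0.3],"rotation":[-0.0098,-0.0027,0.0133],"hand":0.8}])

```text
time_s: 7.3
tool_pos: [476.6, 366.9, 329.5]
orientation: [-3.06, -0.395, 2.342]
contact_force: [0.2, 0.7, -0.1]
finger_gap: 69.6
gripper_force: 0.0
```

>>> move_arm(steps=[{"offset":[0.015,0.375,0],"rotation":[-0.0098,-0.0027,0.0133],"hand":0.5},{"offset":[0.015,0.375,0],"rotation":[-0.0098,-0.0027,0.0133],"hand":0.5},{"offset":[0.015,0.375,0],"rotation":[-0.0098,-0.0027,0.0133],"hand":0.5},{"offset":[0.015,0.375,0],"rotation":[-0.0098,-0.0027,0.0133],"hand":0.5},{"offset":[0.015,0.375,0],"rotation":[-0.0098,-0.0027,0.0133],"hand":0.5},{"offset":[0.015,0.375,0],"rotation":[-0.0098,-0.0027,0.0133],"hand":0.5},{"offset":[0.015,0.375,-0.4],"rotation":[-0.0098,-0.0027,0.0133],"hand":0.5},{"offset":[0.015,0.375,-0.4],"rotation":[-0.0098,-0.0027,0.0133],"hand":0.5},{"offset":[0.015,0.375,-0.4],"rotation":[-0.0098,-0.0027,0.0133],"hand":0.5},{"offset":[0.015,0.375,-0.4],"rotation":[-0.0098,-0.0027,0.0133],"hand":0.5}])

```text
time_s: 8.3
tool_pos: [482.0, 518.0, 263.8]
orientation: [-2.574, 0.004, 3.11]
contact_force: [0.0, -0.2, -0.8]
finger_gap: 43.3
gripper_force: 0.0
```

Run:
```python
from h import *
import cv2
sx,sy,sz=lean(58.2); s=ctrl.get_state(); print(s["tool_pos"],s["qpos"],turn(RR(-sz,-sx),1))
a=ctrl.camera("side")[80:200,250:410]; c=ctrl.camera("top")
cv2.imwrite("pics/top4.png",c)
a=cv2.resize(a,None,fx=5,fy=5,interpolation=2); cv2.imwrite("pics/s4.png",a)
C=np.array([477.4,390.6,0])
```

```text
[482.029977   517.97168202 263.83457683] [ 0.86587041  0.80246573  0.77988925 -0.3794351   1.99143631 -0.75204248] (np.float64(0.9115957552159251), array([ 0.0020435 ,  0.00059206, -0.00137319]))
```

View pics/s4.png

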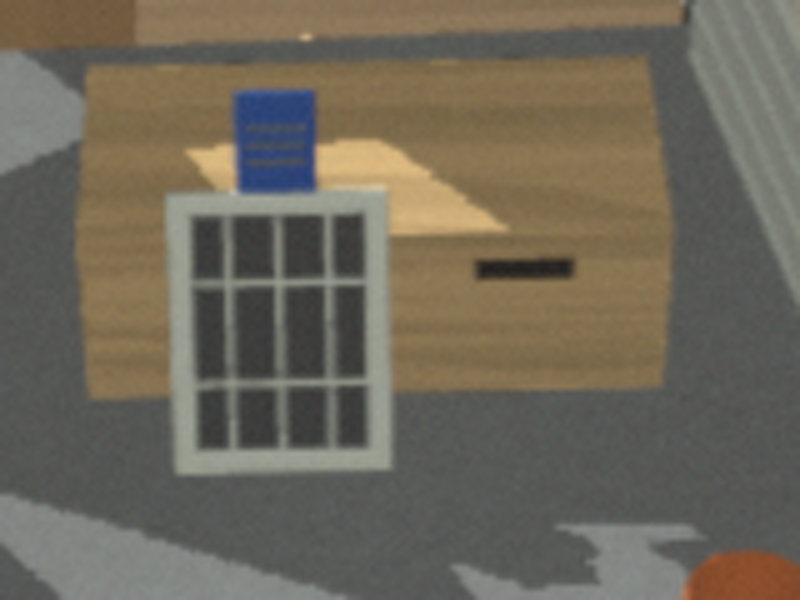

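>>> move_arm(steps=[{"offset":[0,-0.071,-0.42],"rotation":[0.001,0.0003,-0.0007],"hand":0.4},{"offset":[0,-0.071,-0.42],"rotation":[0.001,0.0003,-0.0007],"hand":0.4},{"offset":[0,-0.071,-0.42],"rotation":[0,0,0],"hand":0.4},{"offset":[0,-0.071,-0.42],"rotation":[0,0,0],"hand":0.4},{"offset":[-0.006,-0.158,-0.255],"rotation":[0,0,0],"hand":0.4},{"offset":[-0.006,-0.158,-0.255],"rotation":[0,0,0],"hand":0.4},{"offset":[-0.006,-0.158,-0.255],"rotation":[0,0,0],"hand":0.4},{"offset":[-0.006,-0.158,-0.255],"rotation":[0,0,0],"hand":0.4},{"offset":[-0.006,-0.158,-0.255],"rotation":[0,0,0],"hand":0.4},{"offset":[0,0,0],"rotation":[0,0,0],"hand":0.4}])

```text
time_s: 9.4
tool_pos: [480.7, 472.4, 145.1]
orientation: [-2.586, -0.002, 3.096]
contact_force: [0.1, -0.8, -0.5]
finger_gap: 35.0
gripper_force: 0.0
```

Run:
```python
from h import *
import cv2
sx,sy,sz=lean(58.8); s=ctrl.get_state(); print(s["tool_pos"],s["contact_force"],s["finger_gap"],turn(RR(-sz,-sx),1))
a=ctrl.camera("side")[60:200,230:420]; c=ctrl.camera("top")[170:290,110:250]
a=cv2.resize(a,None,fx=4,fy=4,interpolation=2); cv2.imwrite("pics/s5.png",a)
```

```text
[480.7103472  472.35256545 145.13123965] [ 0.10499462 -0.81324383 -0.52947274] 35.013848155000105 (np.float64(0.6915359498376819), array([ 0.00167637, -0.0004342 ,  0.00083141]))
```

View pics/s5.png

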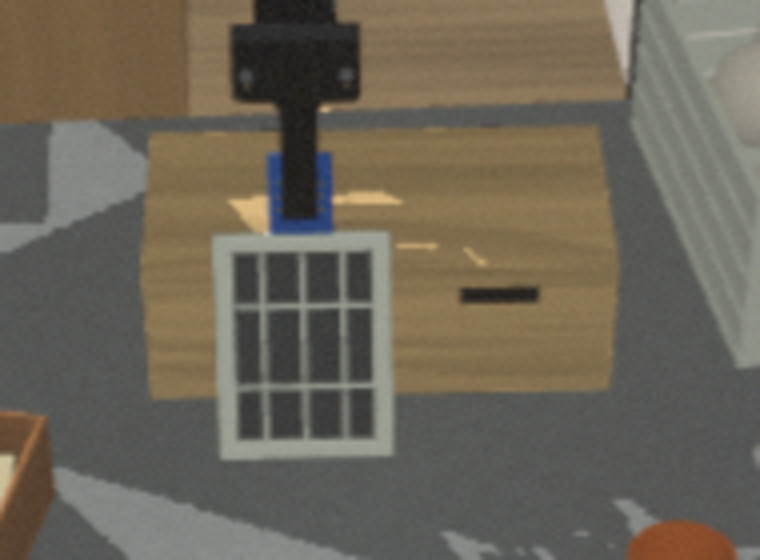

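>>> move_arm(steps=[{"offset":[0,0.025,0],"rotation":[0.0008,0,0],"hand":0.3},{"offset":[0,0,0],"rotation":[0,0,0],"hand":0.2},{"offset":[0,0,0],"rotation":[0,0,0],"hand":0.05},{"offset":[0,0,0],"rotation":[0,0,0],"hand":0},{"offset":[0,0,0],"rotation":[0,0,0],"hand":0},{"offset":[0,0,0],"rotation":[0,0,0],"hand":0},{"offset":[0,0,0],"rotation":[0,0,0],"hand":0},{"offset":[0,0,0],"rotation":[0,0,0],"hand":0},{"offset":[0,0,0],"rotation":[0,0,0],"hand":0},{"offset":[0,0,0],"rotation":[0,0,0],"hand":0}], newtons=30)

```text
time_s: 10.5
tool_pos: [481.4, 474.9, 147.4]
orientation: [-2.594, 0.0, 3.097]
contact_force: [0.1, -0.1, 2.7]
finger_gap: 12.0
gripper_force: 30.0
```

Run:
```python
from h import *
np.set_printoptions(precision=4,suppress=True)
yaw=np.radians(-12.4); rx=np.array([np.cos(yaw),np.sin(yaw),0]); ry=np.array([-rx[1],rx[0],0]); O=np.array([515,-47.7,0])
for (a,b),x in zip([((172,103),(285,124)),((163,135),(277,156)),((157,168),(270,189)),((150,199),(263,220)),((144,231),(257,252))],(80.5,57.5,34.5,11.5,-11.5)):
    P=[pix("top",(p[0]/4+315-.4,p[1]/4+170-.4),65)-O for p in(a,b)]
    print(x,[(round(float(p@rx),1),round(float(p@ry),1)) for p in P])
    print("   pred crop",[[round(4*(u-o+.4),1) for u,o in zip(proj("top",O+x*rx+y*ry+65*up),(315,170))] for y in(38,-38)])
R=RR(rx,-up); a,v=turn(R,13); print(a,v,R.as_euler('xyz'))
R0=Ro.from_euler('xyz',ctrl.get_state()["orientation"])
for f in (0,.25,.5,.75,1):
    Rf=Ro.from_rotvec(f*v*13*2*np.pi)*R0; print(f,wr(.78-.1*f,1.7,Rf),Rf.as_matrix()[:,2])
print("target", O+23*rx)
```

```text
80.5 [(80.3, 39.3), (82.0, -40.2)]
   pred crop [[np.float64(174.0), np.float64(103.2)], [np.float64(281.5), np.float64(125.5)]]
57.5 [(57.0, 41.1), (58.9, -39.0)]
   pred crop [[np.float64(167.5), np.float64(135.2)], [np.float64(275.2), np.float64(157.6)]]
34.5 [(33.5, 40.6), (35.3, -38.6)]
   pred crop [[np.float64(161.0), np.float64(167.4)], [np.float64(268.9), np.float64(189.9)]]
11.5 [(11.4, 41.1), (13.1, -38.0)]
   pred crop [[np.float64(154.4), np.float64(199.7)], [np.float64(262.6), np.float64(222.2)]]
-11.5 [(-11.3, 40.8), (-9.5, -38.2)]
   pred crop [[np.float64(147.9), np.float64(232.1)], [np.float64(256.2), np.float64(254.7)]]
7.952534004183883 [ 0.0046 -0.006  -0.0207] [3.1416 0.     1.3544]
0 [-0.3757  1.8433 -0.7738] [-0.0232 -0.5201 -0.8538]
0.25 [-0.2273  1.8134 -0.3338] [-0.1123 -0.4061 -0.9069]
0.5 [-0.1037  1.7249  0.0915] [-0.1396 -0.2622 -0.9549]
0.75 [-0.0248  1.5939  0.4984] [-0.0994 -0.1172 -0.9881]
1 [0.     1.4416 0.8964] [ 0. -0. -1.]
target [537.4635 -52.6389   0.    ]
```

>>> move_arm(steps=[{"offset":[0,-0.1,0.6],"rotation":[0,0,0],"hand":0},{"offset":[0,-0.2,0.8],"rotation":[0,0,0],"hand":0},{"offset":[0,-0.3,0.6],"rotation":[0.0046,-0.006,-0.0207],"hand":0},{"offset":[0,-0.4,0.4],"rotation":[0.0046,-0.006,-0.0207],"hand":0},{"offset":[0,-0.4,0.3],"rotation":[0.0046,-0.006,-0.0207],"hand":0},{"offset":[0,-0.4,0.3],"rotation":[0.0046,-0.006,-0.0207],"hand":0},{"offset":[0,-0.4,0.2],"rotation":[0.0046,-0.006,-0.0207],"hand":0},{"offset":[0,-0.4,0.2],"rotation":[0.0046,-0.006,-0.0207],"hand":0},{"offset":[0,-0.4,0.2],"rotation":[0.0046,-0.006,-0.0207],"hand":0},{"offset":[0,-0.4,0.2],"rotation":[0.0046,-0.006,-0.0207],"hand":0}], newtons=40)

```text
time_s: 11.5
tool_pos: [481.3, 337.9, 300.8]
orientation: [-2.94, 0.12, 2.018]
contact_force: [0.7, -0.0, -0.3]
finger_gap: 11.5
gripper_force: 40.0
```

>>> move_arm(steps=[{"offset":[0.14,-0.45,0],"rotation":[0.0046,-0.006,-0.0207],"hand":0},{"offset":[0.14,-0.45,0],"rotation":[0.0046,-0.006,-0.0207],"hand":0},{"offset":[0.14,-0.45,0],"rotation":[0.0046,-0.006,-0.0207],"hand":0},{"offset":[0.14,-0.45,0],"rotation":[0.0046,-0.006,-0.0207],"hand":0},{"offset":[0.14,-0.45,0],"rotation":[0.0046,-0.006,-0.0207],"hand":0},{"offset":[0.14,-0.45,0],"rotation":[0,0,0],"hand":0},{"offset":[0.14,-0.45,0],"rotation":[0,0,0],"hand":0},{"offset":[0.14,-0.45,0],"rotation":[0,0,0],"hand":0},{"offset":[0.14,-0.45,0],"rotation":[0,0,0],"hand":0},{"offset":[0.14,-0.45,0],"rotation":[0,0,0],"hand":0}])

```text
time_s: 12.5
tool_pos: [537.1, 157.8, 300.5]
orientation: [-3.139, 0.001, 1.358]
contact_force: [0.7, 0.4, -0.8]
finger_gap: 11.5
gripper_force: 40.0
```

Run:
```python
from h import *
np.set_printoptions(precision=4,suppress=True)
yaw=np.radians(-12.2); rx=np.array([np.cos(yaw),np.sin(yaw),0])
s=ctrl.get_state(); print(s["tool_pos"],s["qpos"],s["finger_gap"],turn(RR(rx,-up),1))
```

```text
[537.1081 157.8105 300.4857] [ 0.145   0.0328  1.6186 -0.0001  1.493   0.3574] 11.457285202928187 (np.float64(0.16286044703265498), array([ 0.0001, -0.0004, -0.0001]))
```

>>> move_arm(steps=[{"offset":[0,-0.53,0],"rotation":[0.0001,-0.0004,0],"hand":0},{"offset":[0,-0.6,0],"rotation":[0,0,0],"hand":0},{"offset":[0,-0.7,0],"rotation":[0,0,0],"hand":0},{"offset":[0,-0.7,0],"rotation":[0,0,0],"hand":0},{"offset":[0,-0.7,-0.2],"rotation":[0,0,0],"hand":0},{"offset":[0,-0.7,-0.3],"rotation":[0,0,0],"hand":0},{"offset":[0,-0.6,-0.3],"rotation":[0,0,0],"hand":0},{"offset":[0.01,-0.4,-0.3],"rotation":[0,0,0],"hand":0},{"offset":[0,-0.2,-0.2],"rotation":[0,0,0],"hand":0},{"offset":[0,-0.13,0],"rotation":[0,0,0],"hand":0}])

```text
time_s: 13.5
tool_pos: [536.8, -51.7, 246.0]
orientation: [-3.138, -0.0, 1.358]
contact_force: [0.8, -0.2, -1.3]
finger_gap: 11.9
gripper_force: 40.0
```

Run:
```python
from h import *
import cv2
np.set_printoptions(precision=1,suppress=True)
s=ctrl.get_state(); T=s["tool_pos"]; R=Ro.from_euler('xyz',s["orientation"]).as_matrix(); print(T,s["orientation"],s["finger_gap"])
a=ctrl.camera("side"); c=ctrl.camera("top")
cv2.imwrite("pics/side6.png",a); cv2.imwrite("pics/top6.png",c)
A=cv2.resize(a[190:390,260:400],None,fx=3,fy=3,interpolation=2); B=cv2.resize(c[160:300,310:430],None,fx=3,fy=3,interpolation=2)
B=cv2.copyMakeBorder(B,0,180,0,0,0)[:600,:360]; cv2.imwrite("pics/c6.png",np.hstack([A,B]))
for p in((0,55,168),(0,-55,168),(0,0,168)):
    for yy in(-6,6):
        X=T+R@np.array([p[1],yy,p[2]]); print(p,yy,X,(np.array(proj("side",X))-(260,190))*3,(np.array(proj("top",X))-(310,160))*3)
```

```text
[536.8 -51.7 246. ] [-3.1 -0.   1.4] 11.909235535075588
(0, 55, 168) -6 [542.    3.5  78. ] [258.8 224.2] [112.4 168.4]
(0, 55, 168) 6 [553.8   1.   78. ] [276.4 226.2] [114.9 155.6]
(0, -55, 168) -6 [ 518.7 -104.    78. ] [237.5 351. ] [230.9 192.7]
(0, -55, 168) 6 [ 530.5 -106.5   77.9] [256.3 353.2] [233.3 179.9]
(0, 0, 168) -6 [530.4 -50.2  78. ] [248.5 285.6] [171.6 180.5]
(0, 0, 168) 6 [542.1 -52.7  77.9] [266.7 287.7] [174.1 167.8]
```

View pics/c6.png

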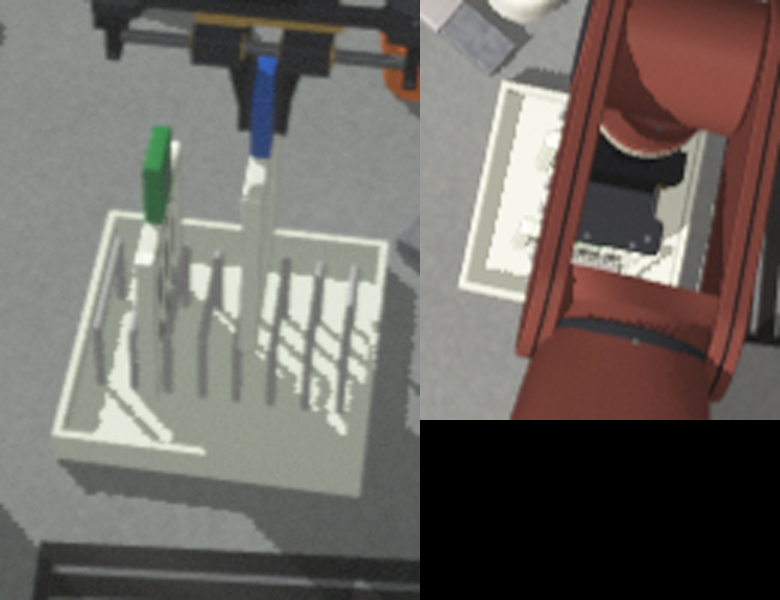

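Run:
```python
from h import *
np.set_printoptions(precision=1,suppress=True)
yaw=np.radians(-12.2); rx=np.array([np.cos(yaw),np.sin(yaw),0]); ry=np.array([-rx[1],rx[0],0]); O=np.array([515,-47.7,0])
P=lambda x,y,z:(np.array(proj("side",O+x*rx+y*ry+z*up))-(260,190))*3
for x in(-80.5,-11.5,11.5,34.5,80.5): print(x,P(x,-38,5),P(x,-38,65))
for x,y in((100,100),(-100,100),(-100,-100),(100,-100)): print("rim",P(x,y,25))
T=ctrl.get_state()["tool_pos"]-O; print("tcp in rack",T@rx,T@ry)
```

```text
-80.5 [ 97.8 384.1] [ 94.1 327.4]
-11.5 [199.1 395.9] [199.  339.4]
11.5 [233.2 399.9] [234.3 343.4]
34.5 [267.4 403.9] [269.7 347.4]
80.5 [336.2 412. ] [341.  355.5]
rim [383.4 241.9]
rim [104.9 212.1]
rim [ 49.3 437.5]
rim [359.4 474.9]
tcp in rack 23.05620301382379 1.0743715287828912
```

Run:
```python
import cv2
a=cv2.cvtColor(cv2.imread("pics/side6.png"),6).astype(int)
for r in(313,318): print(r,[(c,a[r,c]) for c in range(290,378)][0][0],a[r,290:378].tolist())
for r in(298,302): print(r,335,a[r,335:350].tolist())
```

```text
313 290 [152, 151, 128, 114, 121, 141, 160, 210, 227, 229, 230, 231, 225, 170, 120, 114, 135, 148, 150, 153, 150, 147, 140, 138, 123, 114, 114, 128, 148, 150, 151, 153, 152, 151, 152, 139, 121, 118, 118, 139, 151, 155, 150, 152, 153, 151, 150, 131, 118, 116, 131, 147, 152, 151, 154, 151, 151, 149, 149, 126, 114, 129, 193, 179, 158, 157, 203, 220, 226, 227, 205, 148, 118, 123, 142, 164, 205, 224, 229, 229, 229, 225, 174, 127, 116, 129, 196, 225]
318 290 [151, 154, 142, 136, 137, 155, 200, 225, 230, 229, 230, 229, 227, 177, 125, 118, 139, 148, 150, 153, 148, 146, 136, 139, 126, 117, 116, 133, 144, 153, 154, 151, 149, 150, 152, 139, 123, 116, 121, 143, 150, 146, 150, 152, 151, 152, 149, 130, 117, 118, 130, 143, 153, 150, 152, 152, 152, 150, 140, 120, 115, 121, 140, 153, 149, 153, 151, 159, 200, 221, 179, 128, 122, 178, 217, 193, 162, 150, 150, 162, 211, 224, 167, 119, 125, 177, 177, 159]
298 335 [167, 204, 189, 149, 134, 145, 151, 149, 151, 153, 145, 160, 158, 152, 159]
302 335 [151, 152, 140, 123, 134, 145, 149, 152, 152, 151, 153, 211, 228, 229, 211]
```

Run:
```python
import cv2
a=cv2.cvtColor(cv2.imread("pics/side6.png"),6).astype(int)
for r in range(262,312,4): print(r,a[r,332:356].tolist())
```

```text
262 [143, 144, 144, 143, 142, 140, 142, 144, 151, 153, 149, 151, 152, 152, 150, 143, 145, 145, 150, 143, 143, 144, 145, 145]
266 [159, 163, 172, 179, 186, 192, 199, 205, 180, 159, 152, 148, 150, 154, 149, 144, 143, 148, 151, 161, 183, 184, 181, 180]
270 [152, 150, 151, 150, 153, 150, 149, 148, 148, 149, 152, 151, 151, 150, 146, 144, 148, 148, 144, 147, 152, 152, 148, 149]
274 [177, 151, 143, 149, 150, 153, 150, 153, 149, 149, 152, 153, 150, 149, 144, 143, 150, 150, 146, 149, 151, 152, 154, 149]
278 [118, 115, 142, 164, 172, 173, 174, 180, 161, 152, 151, 151, 151, 149, 143, 143, 150, 142, 147, 153, 151, 142, 119, 113]
282 [112, 120, 183, 221, 229, 230, 231, 227, 190, 155, 150, 150, 151, 152, 139, 146, 157, 205, 227, 229, 223, 167, 118, 114]
286 [113, 121, 180, 221, 229, 230, 226, 211, 170, 153, 150, 151, 150, 150, 143, 150, 186, 220, 229, 227, 181, 130, 116, 115]
290 [111, 122, 178, 220, 229, 230, 229, 201, 165, 151, 150, 153, 152, 150, 147, 162, 214, 229, 227, 215, 152, 119, 112, 122]
294 [211, 187, 163, 161, 170, 216, 225, 188, 156, 150, 149, 150, 154, 146, 148, 193, 223, 229, 226, 177, 128, 116, 113, 126]
298 [151, 153, 160, 167, 204, 189, 149, 134, 145, 151, 149, 151, 153, 145, 160, 158, 152, 159, 162, 133, 123, 163, 212, 194]
302 [153, 152, 153, 151, 152, 140, 123, 134, 145, 149, 152, 152, 151, 153, 211, 228, 229, 211, 151, 120, 121, 149, 169, 217]
306 [151, 153, 153, 150, 151, 131, 117, 124, 140, 150, 151, 151, 149, 159, 155, 160, 199, 169, 134, 128, 181, 220, 224, 195]
310 [152, 151, 152, 150, 147, 127, 118, 115, 132, 147, 151, 148, 155, 153, 153, 160, 152, 129, 112, 118, 151, 203, 225, 229]
```

>>> move_arm(steps=[{"offset":[0.0225,0,0],"rotation":[0,0,0],"hand":0},{"offset":[0,0,-0.15],"rotation":[0,0,0],"hand":0},{"offset":[0,0,-0.15],"rotation":[0,0,0],"hand":0},{"offset":[0,0,-0.2],"rotation":[0,0,0],"hand":0},{"offset":[0,0,-0.2],"rotation":[0,0,0],"hand":0},{"offset":[0,0,-0.2],"rotation":[0,0,0],"hand":0},{"offset":[0,0,-0.2],"rotation":[0,0,0],"hand":0},{"offset":[0,0,-0.2],"rotation":[0,0,0],"hand":0},{"offset":[0,0,-0.2],"rotation":[0,0,0],"hand":0},{"offset":[0,0,0],"rotation":[0,0,0],"hand":0}])

```text
time_s: 14.6
tool_pos: [538.1, -51.4, 185.6]
orientation: [-3.139, -0.0, 1.358]
contact_force: [0.8, -0.1, -1.1]
finger_gap: 11.9
gripper_force: 40.0
```

>>> move_arm(steps=[{"offset":[0,0,-0.1],"rotation":[0,0,0],"hand":0},{"offset":[0,0,-0.1],"rotation":[0,0,0],"hand":0},{"offset":[0,0,-0.025],"rotation":[0,0,0],"hand":0},{"offset":[0,0,-0.025],"rotation":[0,0,0],"hand":0},{"offset":[0,0,-0.025],"rotation":[0,0,0],"hand":0},{"offset":[0,0,-0.025],"rotation":[0,0,0],"hand":0},{"offset":[0,0,0],"rotation":[0,0,0],"hand":0},{"offset":[0,0,0],"rotation":[0,0,0],"hand":0},{"offset":[0,0,0],"rotation":[0,0,0],"hand":0},{"offset":[0,0,0],"rotation":[0,0,0],"hand":0}])

```text
time_s: 15.6
tool_pos: [538.6, -51.6, 175.2]
orientation: [-3.14, 0.0, 1.358]
contact_force: [0.1, 0.1, -0.5]
finger_gap: 11.7
gripper_force: 40.0
```

>>> move_arm(steps=[{"offset":[0,0,-0.02],"rotation":[0,0,0],"hand":0},{"offset":[0,0,-0.02],"rotation":[0,0,0],"hand":0},{"offset":[0,0,-0.02],"rotation":[0,0,0],"hand":0},{"offset":[0,0,0],"rotation":[0,0,0],"hand":0},{"offset":[0,0,0],"rotation":[0,0,0],"hand":0},{"offset":[0,0,0],"rotation":[0,0,0],"hand":0},{"offset":[0,0,0],"rotation":[0,0,0],"hand":0},{"offset":[0,0,0],"rotation":[0,0,0],"hand":0},{"offset":[0,0,0],"rotation":[0,0,0],"hand":0},{"offset":[0,0,0],"rotation":[0,0,0],"hand":0}])

```text
time_s: 16.6
tool_pos: [539.2, -52.0, 174.3]
orientation: [3.141, 0.001, 1.358]
contact_force: [-2.5, -1.0, 6.4]
finger_gap: 12.0
gripper_force: 40.0
```

>>> move_arm(steps=[{"offset":[0,0,0.02],"rotation":[0,0,0],"hand":0},{"offset":[0,0,0],"rotation":[0,0,0],"hand":0},{"offset":[0,0,0],"rotation":[0,0,0],"hand":0.2},{"offset":[0,0,0],"rotation":[0,0,0],"hand":0.35},{"offset":[0,0,0],"rotation":[0,0,0],"hand":0.4},{"offset":[0,0,0],"rotation":[0,0,0],"hand":0.4},{"offset":[0,0,0.3],"rotation":[0,0,0],"hand":0.4},{"offset":[0,0,0.6],"rotation":[0,0,0],"hand":0.4},{"offset":[0,0,0.8],"rotation":[0,0,0],"hand":0.4},{"offset":[0,0,0.8],"rotation":[0,0,0],"hand":0.4}])

```text
time_s: 17.6
tool_pos: [538.4, -51.4, 275.2]
orientation: [-3.14, -0.0, 1.358]
contact_force: [-0.1, -0.7, -0.2]
finger_gap: 34.4
gripper_force: 0.0
```

Run:
```python
from h import *
import cv2
np.set_printoptions(precision=1,suppress=True)
print(ctrl.get_state()["tool_pos"])
a=ctrl.camera("side"); cv2.imwrite("pics/side7.png",a); h=cv2.cvtColor(a,cv2.COLOR_BGR2HSV)
for n,lo,hi in(("blue",105,125),("green",50,80)):
    m=cv2.inRange(h,(lo,120,30),(hi,255,255)); m[:180]=0;m[320:]=0;m[:,:280]=0;m[:,380:]=0
    k,l,st,c=cv2.connectedComponentsWithStats(m); print(n,[(x.tolist(),y) for x,y in zip(st[1:],c[1:]) if x[4]>20])
yaw=np.radians(-12.2); rx=np.array([np.cos(yaw),np.sin(yaw),0]); O=np.array([515.8,-47.7,0])
for x in(23,-46): print(x,proj("side",O+x*rx+145*up),proj("side",O+x*rx+193*up))
```

```text
[538.4 -51.4 275.2]
blue [([344, 237, 8, 32, 171], array([347.3, 251.5]))]
green [([309, 233, 7, 14, 71], array([312.1, 239.4]))]
23 (np.float64(347.7384574110039), np.float64(262.76201678626063)) (np.float64(348.3495608969255), np.float64(244.98537080893462))
-46 (np.float64(311.60840752436843), np.float64(258.9204429275425)) (np.float64(311.13902991297), np.float64(241.1458729848137))
```

>>> move_arm(steps=[{"offset":[-0.075,0.8,0],"rotation":[0,0,0],"hand":0.4},{"offset":[-0.075,0.8,0],"rotation":[0,0,0],"hand":0.4},{"offset":[-0.075,0.8,0],"rotation":[0,0,0],"hand":0.6},{"offset":[-0.075,0.83,0],"rotation":[0,0,0],"hand":1},{"offset":[0,0,-0.9],"rotation":[0,0,0],"hand":1},{"offset":[0,0,-0.9],"rotation":[0,0,0],"hand":1},{"offset":[0,0,-0.9],"rotation":[0,0,0],"hand":1},{"offset":[0,0,-0.9],"rotation":[0,0,0],"hand":1},{"offset":[0,0,-0.9],"rotation":[0,0,0],"hand":1},{"offset":[0,0,-0.9],"rotation":[0,0,0],"hand":1}])

```text
time_s: 18.65
tool_pos: [527.1, 77.8, 57.1]
orientation: [3.141, -0.0, 1.358]
contact_force: [0.3, -0.1, 0.1]
finger_gap: 85.5
gripper_force: 0.0
```

>>> move_arm(steps=[{"offset":[0,0,-0.4],"rotation":[0,0,0],"hand":1},{"offset":[0,0,-0.35],"rotation":[0,0,0],"hand":1},{"offset":[0,0,-0.1],"rotation":[0,0,0],"hand":1},{"offset":[-0.01,-0.06,0],"rotation":[0,0,0],"hand":1},{"offset":[-0.01,-0.06,0],"rotation":[0,0,0],"hand":1},{"offset":[-0.01,-0.06,0],"rotation":[0,0,0],"hand":1},{"offset":[-0.01,-0.06,0],"rotation":[0,0,0],"hand":1},{"offset":[-0.01,-0.06,0],"rotation":[0,0,0],"hand":1},{"offset":[0,0,0],"rotation":[0,0,0],"hand":1},{"offset":[0,0,0],"rotation":[0,0,0],"hand":1}])

```text
time_s: 19.65
tool_pos: [524.6, 65.6, 23.6]
orientation: [-3.141, -0.0, 1.358]
contact_force: [-0.2, 0.5, -0.3]
finger_gap: 87.0
gripper_force: 0.0
```

```bash
cat > meas.py <<'E'
from h import *
import cv2
np.set_printoptions(precision=1,suppress=True)
s=ctrl.get_state(); yaw=s["orientation"][2]-np.pi/2
rx=np.array([np.cos(yaw),np.sin(yaw),0]); ry=np.array([-rx[1],rx[0],0])
T=s["tool_pos"]; print(T,np.degrees(yaw),"F",s["contact_force"])
if __name__=="__main__": 
    d=T-np.array([515.8,-47.7,0]); print("in rack",d@rx,d@ry)
E
python3 meas.py
```

```text
[524.6  65.6  23.6] -12.20879496941572 F [-0.2  0.5 -0.3]
in rack -15.335059957515952 112.57675596456126
```

>>> move_arm(steps=[{"offset":[-0.01,-0.05,0],"rotation":[0,0,0],"hand":1},{"offset":[-0.003,-0.05,0],"rotation":[0,0,0],"hand":1},{"offset":[-0.003,-0.05,0],"rotation":[0,0,0],"hand":1},{"offset":[-0.005,-0.08,0],"rotation":[0,0,0],"hand":1},{"offset":[-0.006,-0.1,0],"rotation":[0,0,0],"hand":1},{"offset":[-0.008,-0.15,0],"rotation":[0,0,0],"hand":1},{"offset":[-0.011,-0.2,0],"rotation":[0,0,0],"hand":1},{"offset":[-0.011,-0.2,0],"rotation":[0,0,0],"hand":1},{"offset":[-0.011,-0.2,0],"rotation":[0,0,0],"hand":1},{"offset":[-0.011,-0.2,0],"rotation":[0,0,0],"hand":1}])

```text
time_s: 20.65
tool_pos: [521.3, 15.1, 23.5]
orientation: [-3.14, -0.001, 1.358]
contact_force: [0.8, 5.5, 0.5]
finger_gap: 86.7
gripper_force: 2.6
```

```bash
cat > rk.py <<'E'
from h import *
import cv2,sys
np.set_printoptions(precision=1,suppress=True)
s=ctrl.get_state(); print("tcp",s["tool_pos"],"F",s["contact_force"])
a=ctrl.camera("side"); cv2.imwrite(f"pics/{sys.argv[1]}.png",a); h=cv2.cvtColor(a,cv2.COLOR_BGR2HSV)
for n,lo,hi in(("blue",105,125),("green",50,80)):
    m=cv2.inRange(h,(lo,120,30),(hi,255,255)); m[:180]=0;m[:,:270]=0;m[:,400:]=0
    k,l,st,c=cv2.connectedComponentsWithStats(m)
    for x,y in zip(st[1:],c[1:]):
        if x[4]>20: print(n,x,y,"world@169:",pix("side",y,169)[:2])
E
python3 rk.py r1
```

```text
tcp [521.3  15.1  23.5] F [0.8 5.5 0.5]
blue [346 256   8  33 201] [349. 271.] world@169: [536.  -94.8]
green [308 251   9  21 110] [311.9 259.5] world@169: [470.6 -61.8]
```

>>> move_arm(steps=[{"offset":[-0.011,-0.2,0],"rotation":[0,0,0],"hand":1},{"offset":[-0.011,-0.2,0],"rotation":[0,0,0],"hand":1},{"offset":[-0.011,-0.2,0],"rotation":[0,0,0],"hand":1},{"offset":[-0.011,-0.2,0],"rotation":[0,0,0],"hand":1},{"offset":[-0.011,-0.2,0],"rotation":[0,0,0],"hand":1},{"offset":[-0.011,-0.2,0],"rotation":[0,0,0],"hand":1},{"offset":[-0.011,-0.2,0],"rotation":[0,0,0],"hand":1},{"offset":[-0.011,-0.2,0],"rotation":[0,0,0],"hand":1},{"offset":[-0.011,-0.2,0],"rotation":[0,0,0],"hand":1},{"offset":[-0.011,-0.2,0],"rotation":[0,0,0],"hand":1}])

```text
time_s: 21.7
tool_pos: [517.0, -64.8, 23.6]
orientation: [-3.14, -0.001, 1.358]
contact_force: [1.2, 4.8, 1.9]
finger_gap: 87.0
gripper_force: 2.7
```

```bash
python3 rk.py r2
```

```text
tcp [517.  -64.8  23.6] F [1.2 4.8 1.9]
blue [347 290   9  35 215] [350.7 305.9] world@169: [ 531.5 -175.3]
green [308 285   9  18 116] [311.9 293.7] world@169: [ 466.4 -143.5]
```

>>> move_arm(steps=[{"offset":[-0.011,-0.2,0],"rotation":[0,0,0],"hand":1},{"offset":[-0.011,-0.2,0],"rotation":[0,0,0],"hand":1},{"offset":[-0.011,-0.2,0],"rotation":[0,0,0],"hand":1},{"offset":[-0.011,-0.2,0],"rotation":[0,0,0],"hand":1},{"offset":[-0.011,-0.2,0],"rotation":[0,0,0],"hand":1},{"offset":[-0.011,-0.2,0],"rotation":[0,0,0],"hand":1},{"offset":[-0.011,-0.2,0],"rotation":[0,0,0],"hand":1},{"offset":[-0.011,-0.2,0],"rotation":[0,0,0],"hand":1},{"offset":[-0.011,-0.2,0],"rotation":[0,0,0],"hand":1},{"offset":[-0.011,-0.2,0],"rotation":[0,0,0],"hand":1}])

```text
time_s: 22.75
tool_pos: [512.6, -144.6, 23.6]
orientation: [-3.14, -0.002, 1.358]
contact_force: [0.2, 4.9, 4.1]
finger_gap: 87.2
gripper_force: 3.1
```

>>> move_arm(steps=[{"offset":[-0.011,-0.2,0],"rotation":[0,0,0],"hand":1},{"offset":[-0.011,-0.2,0],"rotation":[0,0,0],"hand":1},{"offset":[-0.011,-0.2,0],"rotation":[0,0,0],"hand":1},{"offset":[-0.011,-0.2,0],"rotation":[0,0,0],"hand":1},{"offset":[-0.011,-0.2,0],"rotation":[0,0,0],"hand":1},{"offset":[-0.011,-0.2,0],"rotation":[0,0,0],"hand":1},{"offset":[-0.011,-0.2,0],"rotation":[0,0,0],"hand":1},{"offset":[-0.011,-0.2,0],"rotation":[0,0,0],"hand":1},{"offset":[-0.011,-0.15,0],"rotation":[0,0,0],"hand":1},{"offset":[-0.005,-0.08,0],"rotation":[0,0,0],"hand":1}])

```text
time_s: 23.75
tool_pos: [508.4, -217.9, 23.6]
orientation: [-3.14, -0.002, 1.358]
contact_force: [0.3, 6.9, 4.0]
finger_gap: 86.8
gripper_force: 3.4
```

```bash
python3 rk.py r3
```

```text
tcp [ 508.4 -217.9   23.6] F [0.3 6.9 4. ]
blue [352 368   8  26 166] [355.3 379.3] world@169: [ 524.7 -320.7]
green [310 361   6   8  26] [313.  364.3] world@169: [ 460.6 -288.9]
```

>>> move_arm(steps=[{"offset":[0,-0.07,0],"rotation":[0,0,0],"hand":1},{"offset":[0,0,0],"rotation":[0,0,0],"hand":1},{"offset":[0.04,0.2,0],"rotation":[0,0,0],"hand":1},{"offset":[0.04,0.2,0],"rotation":[0,0,0],"hand":1},{"offset":[0.08,0.4,0],"rotation":[0,0,0],"hand":1},{"offset":[0,0.5,0.5],"rotation":[0,0,0],"hand":1},{"offset":[-0.5,0.8,0.9],"rotation":[0,0,0],"hand":1},{"offset":[-0.5,0.9,0.9],"rotation":[0,0,0],"hand":1},{"offset":[-0.5,0.9,0.9],"rotation":[0,0,0],"hand":1},{"offset":[-0.5,0.9,0.9],"rotation":[0,0,0],"hand":1}])

```text
time_s: 24.8
tool_pos: [439.7, -38.1, 177.7]
orientation: [-3.14, 0.0, 1.358]
contact_force: [0.1, -0.6, 0.7]
finger_gap: 87.3
gripper_force: 0.0
```

>>> move_arm(steps=[{"offset":[-0.3,0.9,0.5],"rotation":[0,0,0],"hand":1},{"offset":[-0.3,0.9,0.5],"rotation":[0,0,0],"hand":1},{"offset":[0,0.9,0.5],"rotation":[0,0,0],"hand":1},{"offset":[0,0.9,0.5],"rotation":[0,0,0],"hand":1},{"offset":[0,0.9,0],"rotation":[0,0,0],"hand":1},{"offset":[0,0.9,0],"rotation":[0,0,0],"hand":1},{"offset":[0,0.9,0],"rotation":[0,0,0],"hand":1},{"offset":[0,0.5,0],"rotation":[0,0,0],"hand":1},{"offset":[0,0,0],"rotation":[0,0,0],"hand":1},{"offset":[0,0,0],"rotation":[0,0,0],"hand":1}])

```text
time_s: 25.8
tool_pos: [416.1, 232.2, 256.4]
orientation: [-3.14, 0.001, 1.36]
contact_force: [-0.7, -0.1, -0.3]
finger_gap: 86.9
gripper_force: 0.0
```

Run:
```python
from h import *
import cv2
np.set_printoptions(precision=1,suppress=True)
print(ctrl.get_state()["tool_pos"])
c=ctrl.camera("top"); cv2.imwrite("pics/top9.png",c); a=ctrl.camera("side"); cv2.imwrite("pics/side9.png",a)
# mat mask from first image + bright rack outline now
g=cv2.cvtColor(c,6); roi=g[170:300,400:520]
print("pred rim crop corners:")
yaw=np.radians(-12.2); rx=np.array([np.cos(yaw),np.sin(yaw),0]); ry=np.array([-rx[1],rx[0],0]); O=np.array([500,-331,0])
for x,y in((100,100),(-100,100),(-100,-100),(100,-100)): print(np.array(proj("top",O+x*rx+y*ry+25*up)))
m=((roi>150)*255).astype(np.uint8)
cs,_=cv2.findContours(m,0,2); k=cv2.convexHull(max(cs,key=cv2.contourArea)); 
r=cv2.minAreaRect(k); P=cv2.boxPoints(r)+(400,170); print(P)
W=np.array([pix("top",p,25)[:2] for p in P]); print("rack corners",W,W.mean(0),np.linalg.norm(np.roll(W,-1,0)-W,axis=1))
th=np.radians(-7); mc=np.array([500,-332.1]); M=np.array([[np.cos(th),np.sin(th)],[-np.sin(th),np.cos(th)]]); print("in mat",(W-mc)@M.T)
h=cv2.cvtColor(c,cv2.COLOR_BGR2HSV)
for n,lo,hi in(("blue",105,125),("green",50,80)):
    mm=cv2.inRange(h,(lo,120,30),(hi,255,255)); mm[:170]=0;mm[300:]=0;mm[:,:400]=0;mm[:,520:]=0
    for x,y in list(zip(*cv2.connectedComponentsWithStats(mm)[2:]))[1:]:
        if x[4]>15: q=pix("top",y,193)[:2]-mc; print(n,x,q)
```

```text
[416.1 232.2 256.4]
pred rim crop corners:
[436.  191.5]
[423.6 260.1]
[493.5 274.4]
[504.8 205.5]
[[421.9 261.7]
 [435.2 190.7]
 [507.  204.2]
 [493.7 275.2]]
rack corners [[ 418.7 -207.1]
 [ 621.1 -252.3]
 [ 580.5 -456.4]
 [ 378.9 -408. ]] [ 499.8 -330.9] [207.4 208.2 207.3 204.8]
in mat [[ -95.9  114.1]
 [ 110.5   94. ]
 [  95.  -113.6]
 [-111.   -90.1]]
blue [473 213  20   8  98] [20.2  2.6]
green [468 240  19   6  80] [-44.3  19. ]
```

```bash
python3 -c "
from bench import ctrl
print(ctrl.finish_job())"
```

```text
the job is handed in; nothing more can be done
None
```

I've handed the job in at about 26 s of the 72 s: the blue-tongued screen was propped against the box and released, taken afresh and set in the rack's x = +23 gap, and the rack was slid onto the mat, with all four corners at least 16 mm inside its edges and both tongues still up in the last pictures; I did not check the other objects afterwards, but kept the arm clear of them.

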